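# Top up a spring-loaded test-cassette magazine

### The arm

A 6-joint arm with a two-finger parallel gripper is mounted at the origin on the work surface. World frame = base frame: x ahead of the robot, y to its left, z up, the work surface at z = 0. Lengths are in m, angles in rad, forces in N, time in s.
With the tool pointing down it reaches from about 0.25 to 0.725 m from the base axis. Payload 4 kg.
Tool frame: the origin (TCP) lies midway between the tips of the shut fingers; the grasp point (between the pads) lies 19 mm behind it; z points along the fingers, y is the line along which they close (so a half turn about z gives the same grasp; the last joint's range is limited). The gripper opens to 85 mm and grips with 20 to 120 N. Pads are 22 mm wide; open, the fingers measure 114 mm over their backs; the gripper's body (76 mm by 85 mm) begins 54 mm behind the grasp point. The pads swing forward as they close: fully open they stand 13 mm farther back than shut.
Start: joints at [-1.206, 0.241, 0.005, 1.335, 0, 1.571], TCP at [0.178, -0.467, 0.231] pointing down, gripper open.
Joint ranges: [-2.72, 2.72], [-1.05, 1.87], [-1.09, 1.28], [-1.99, 2.15], [-1.42, 1.44], [-3.14, 3.14]. Speed limits (rad/s): [2.79, 2.79, 3.14, 3.14, 3.14, 3.14].

### API

Orientations are given as a unit quaternion [x, y, z, w].
In Python, from workcell import get_obs, camera, job_done, silhouettes gives the robot as it stands. The module is installed in compiled form; this text tells all that it offers.
- The arm moves only by the tool drive_tool, never from a script. Its argument "increments" is a list of rows, each a list of 3 entries, a list of its own where there are three numbers: the shift along the world's x, y, z in mm, then the turn, a rotation vector about the world's x, y, z in degrees, then the opening, from 0 (shut) to 1 (fully open). A call has 1 to 8 rows; each row shifts and turns the commanded pose from where the row before left it; what a row does not reach is not made up. A row lasts 1/12 s, in which the tool goes at most 41.7 mm and 7.16 degrees, less where a joint would pass 70% of its speed; a pose out of reach is approached as far as the arm can. A call is refused whole if a number of a shift passes 41.7 or a number of a turn 7.16, either way. A call with a gripper value outside its range is refused whole. The fingers move at their own pace and stop on an object; the grip force is fixed at half the most. Time passes only in rows, so rows that do not move let the fingers close. It gives the time, the measured TCP pose, the force, the opening and the grip force at its end, in the units of the state.
- get_obs(): the state, without advancing time (a new reading comes with each control period).
- camera(name): name is "scene" or "side" or "wrist"; returns a dict with "image" (480x640x3 uint8, red, green, blue), "K" (3x3 intrinsics, pixels), "k1" (the pictures are not rectified: a ray, as slopes to the right and down, at radius r is drawn at 1 + k1 r^2 times it, then the intrinsics apply), "view" (4x4, takes a point from world to camera coordinates). Camera axes: x right, y down, z forward; pixel columns grow to the right and rows downward; lengths in m; the calibration is good to about 2 mm. A picture is of the moment at which its call begins. There is no depth.
- job_done(): hands the job in; it is judged then, once.
Trained networks look in a picture, given as the dict that the camera call returned (one of the last four; its "shot" number tells which), for a name from the list of things; names that differ only in an ending like _2 or _b are one class to them, and where a whole thing is asked for, a point or a joint stands for the part that bears it (a point fixed in the world has none). Each returns a list of dicts, best first, with "conf" (0 to 1); they miss things now and then, are a little off and sometimes report something else, mostly with a low value. They report only what shows in the picture. A call takes as long as a camera call. They do not tell look-alikes from the thing itself.
- silhouettes(query, picture): "region" (480x640 bool, what is visible of it) and "bbox" ([left, top, right, bottom] in pixels, round what is visible of it).
The state is a dict: "clock": time; "joint_pos": joint angles; "joint_vel": joint speeds; "tau": joint torques, N m; "eef_pos": TCP position; "tool_rot": TCP orientation; "ft_force": force on the tool from outside, world axes, zero at the start; "ft_torque": the same for the moment, N m; "grip_width": finger opening in m; "grasp_force": force on a finger pad.
Only numpy, scipy, OpenCV 4.12 (cv2) and the standard library are available. Lean on these libraries where they do the work, as an engineer would, in place of code of your own. Each camera call takes 0.05 s, during which the arm holds its last target. There are 200 camera calls.

### The job

Top up the analyser's spring-loaded magazine with the two test cassettes from the black mat, one at a time: press each one down on the stack, slide it in under the two retaining lips, sample-well end outwards, and push it on until you feel it bear on the back stop, with a light push of 5 to 10 N, then let go. The stop is not always at the same setting; do not ram it or squash the spring solid, and leave the tube rack, bottle and jar where they are.

Things in the scene. Friction and masses are not known exactly. Their poses are not given: they have to be found in the camera images.
- magazine: Open-topped grey plastic magazine on an aluminium stand (150 x 80 x 8 mm) screwed to the bench; it does not move. Origin: on the bench, below the centre of a home cassette at the middle setting of the stop; x points from the open front to the back stop, z up. White cassettes (two at the start) are stacked inside on a spring-loaded follower that presses the stack up against the lips.
- lips (a point): Middle of the front edge of the two steel retaining lips: magazine x = 16 mm, y = 0, z = 70 mm = underside of the lips. They run to x = 48 mm, are 3 mm thick and reach in to y = +-12.5 mm, so they cover the two edges of the rear of a home cassette. The top of the stack rests against them (z = 70 mm) at the start and after each cassette loaded.
- mouth (a point): Middle of the lead-in ahead of the lips: magazine x = 8.5 mm, z = 70 mm. From here to x = 16 mm the lips turn up by 3 mm and the cheeks turn out by 2.5 mm. Behind it the cheeks' inner faces are at y = +-16.5 mm, 3 mm thick, 73 mm high. In front of it (x = -56 to 8 mm) the cheeks are only 52 mm high and the front wall (x = -56 to -53 mm) 56 mm, so fingers can hold a cassette's sides there.
- follower (a joint): How far the follower and its stack are pressed down, m: 0 at the start (top of the stack touching the lips), 0.010 with one more cassette loaded, 0.020 with two; the spring is squashed solid at 0.026. Spring force: 3 N at 0, rising 0.12 N per mm (4.2 N at 0.010, 5.4 N at 0.020).
- back_stop: Back stop of the magazine: a fixed bracket (origin and axes as the magazine) with a rigid upright steel plate on a screw, which is set for each batch: its face is somewhere from magazine x = 31 to 49 mm, up to z = 73 mm. The setting is not measured: it is found by feel. A home cassette has its rear end on the plate, so its centre is then from x = -9 to 9 mm. More than 13 N rams it.
- cassette_1: White plastic test cassette, a slab 80 x 30 x 10 mm (x, y, z), about 25 g, lying flat on the mat. Origin: centre of its underside; its -x end carries the sample well, its +x end goes into the magazine first. Identical to cassette_2; the order does not matter.
- cassette_2: The other cassette, the same as cassette_1.
- cassette_1_well (a point): Round sample well (12 mm across, grey rim, dark centre) on the top face of cassette_1, 28 mm from its centre towards its -x end.
- cassette_2_well (a point): The same well on cassette_2.
- mat: Black rubber work mat, 170 x 220 x 3 mm, fixed to the bench, on which the two cassettes lie (its top is at z = 3 mm). Origin: centre of its underside.
- tube_rack: Bystander: black rack 144 x 100 mm with capped blood tubes, 96 mm high; origin at the centre of its underside.
- control_bottle: Bystander: white bottle, 36 mm across, 65 mm high; origin at the centre of its underside.
- sample_jar: Bystander: clear jar with a red lid, 52 mm across, 60 mm high; origin at the centre of its underside.
Not all that is in view belongs to the job. Leave any blue, green or red look-alike of the cassette_1 alone.

How it is judged:
On the way, in this order (a step that is already met when the one before it is completed fails the run):
1. one cassette lies under the lips, well end outwards, and is pushed against the back stop with more than 4 N (((x of cassette_1 in the frame of magazine between -0.0105 and 0.0105 m and y of cassette_1 in the frame of magazine between -0.0028 and 0.0028 m and x of cassette_1_well in the frame of magazine below -0.01 m and z of cassette_1 in the frame of magazine between 0.0545 and 0.0615 m and angle between cassette_1's own z axis and vertical below 0.08 rad and contact force between cassette_1 and back_stop above 4 N) or (x of cassette_2 in the frame of magazine between -0.0105 and 0.0105 m and y of cassette_2 in the frame of magazine between -0.0028 and 0.0028 m and x of cassette_2_well in the frame of magazine below -0.01 m and z of cassette_2 in the frame of magazine between 0.0545 and 0.0615 m and angle between cassette_2's own z axis and vertical below 0.08 rad and contact force between cassette_2 and back_stop above 4 N))), for 0.1 s.
2. the other cassette lies under the lips on top of the first, well end outwards, and is pushed against the back stop with more than 4 N (((x of cassette_2 in the frame of magazine between -0.0105 and 0.0105 m and y of cassette_2 in the frame of magazine between -0.0028 and 0.0028 m and x of each of cassette_2_well, cassette_1_well in the frame of magazine below -0.01 m and z of cassette_2 in the frame of magazine between 0.0545 and 0.0615 m and angle between each of cassette_2, cassette_1's own z axis and vertical below 0.08 rad and contact force between cassette_2 and back_stop above 4 N and x of cassette_1 in the frame of magazine between -0.0105 and 0.0105 m and y of cassette_1 in the frame of magazine between -0.0028 and 0.0028 m and z of cassette_1 in the frame of magazine between 0.0435 and 0.052 m) or (x of cassette_1 in the frame of magazine between -0.0105 and 0.0105 m and y of cassette_1 in the frame of magazine between -0.0028 and 0.0028 m and x of each of cassette_1_well, cassette_2_well in the frame of magazine below -0.01 m and z of cassette_1 in the frame of magazine between 0.0545 and 0.0615 m and angle between each of cassette_1, cassette_2's own z axis and vertical below 0.08 rad and contact force between cassette_1 and back_stop above 4 N and x of cassette_2 in the frame of magazine between -0.0105 and 0.0105 m and y of cassette_2 in the frame of magazine between -0.0028 and 0.0028 m and z of cassette_2 in the frame of magazine between 0.0435 and 0.052 m))), for 0.1 s.
At the end, for the whole second after the job is handed in: Both cassettes lie flat in the magazine, wells at the open front, flush with each other within 2 mm and within 2.8 mm of the centre line: the upper one up against the lips (underside 57.5 to 61.5 mm high), the other beneath it (47.5 to 52 mm), at rest; the follower is 18 to 22.5 mm down (((x of cassette_2 in the frame of magazine between -0.0105 and 0.0105 m and y of cassette_2 in the frame of magazine between -0.0028 and 0.0028 m and x of each of cassette_2_well, cassette_1_well in the frame of magazine below -0.01 m and z of cassette_2 in the frame of magazine between 0.0575 and 0.0615 m and angle between each of cassette_2, cassette_1's own z axis and vertical below 0.08 rad and x of cassette_1 in the frame of magazine between -0.0105 and 0.0105 m and y of cassette_1 in the frame of magazine between -0.0028 and 0.0028 m and z of cassette_1 in the frame of magazine between 0.0475 and 0.052 m) or (x of cassette_1 in the frame of magazine between -0.0105 and 0.0105 m and y of cassette_1 in the frame of magazine between -0.0028 and 0.0028 m and x of each of cassette_1_well, cassette_2_well in the frame of magazine below -0.01 m and z of cassette_1 in the frame of magazine between 0.0575 and 0.0615 m and angle between each of cassette_1, cassette_2's own z axis and vertical below 0.08 rad and x of cassette_2 in the frame of magazine between -0.0105 and 0.0105 m and y of cassette_2 in the frame of magazine between -0.0028 and 0.0028 m and z of cassette_2 in the frame of magazine between 0.0475 and 0.052 m)) and x of cassette_1 in the frame of cassette_2 between -0.002 and 0.002 m and value of joint follower between 0.018 and 0.0225 m and linear speed of each of cassette_1, cassette_2 below 0.01 m/s); the robot touches nothing.
It fails at once if a cassette is rammed against the back stop (more than 13 N) (contact force between any of cassette_1, cassette_2 and back_stop above 13 N).
It fails at once if the spring is squashed solid (follower pressed down more than 25 mm) (value of joint follower above 0.025 m).
It fails at once if the tube rack, the bottle or the jar is moved by more than 15 mm (distance of any of tube_rack, control_bottle, sample_jar from where it was at the start of the episode above 0.015 m).
It also fails if it takes over 61 s, if anything falls off the work surface, if the arm or the gripper's body presses on something with over 40 N, if the wrist force passes 120 N, or if a joint passes its speed limit or range.

## Working session

There is one attempt and no reset: what is moved stays moved. The work goes in short steps, Python scripts to look and compute and a tool call to move; the robot and the scene stay as the last step left them, time stands still between calls to the robot, and variables do not carry over. Pictures are saved under pics/ and viewed, at most 10 in all, crops included, and the job is handed in when it is done.

Besides the shell and the picture viewer there is one more tool, called as a command line: name --argument value ..., lists and objects as JSON in quotes. drive_tool: Moves the arm, as the interface text tells. Its arguments: {"type":"object","properties":{"increments":{"type":"array"}},"required":["increments"]}

```bash
mkdir -p pics; cat > h.py <<'E'
import numpy as np, cv2
from workcell import get_obs, camera, job_done, silhouettes
def ray(p,uv):
    K=p["K"];s0=np.array([(uv[0]-K[0,2])/K[0,0],(uv[1]-K[1,2])/K[1,1]]);s=s0.copy()
    for _ in range(30): s=s0/(1+p["k1"]*(s@s))
    V=p["view"];R=V[:3,:3];return -R.T@V[:3,3], R.T@np.array([s[0],s[1],1])
def onz(p,uv,z):
    o,d=ray(p,uv);return o+d*(z-o[2])/d[2]
def proj(p,X):
    c=p["view"][:3,:3]@np.asarray(X)+p["view"][:3,3];s=c[:2]/c[2];s=s*(1+p["k1"]*(s@s))
    return p["K"][:2,:2]@s+p["K"][:2,2]
def tri(obs):
    A=np.zeros((3,3));b=np.zeros(3)
    for p,uv in obs:
        o,d=ray(p,uv);d=d/np.linalg.norm(d);M=np.eye(3)-np.outer(d,d);A+=M;b+=M@o
    return np.linalg.solve(A,b)
def save(p,n): cv2.imwrite(f"pics/{n}.png",p["image"][:,:,::-1])
E
python3 - <<'E'
from h import *
np.set_printoptions(precision=3,suppress=True)
for c in ["scene","side","wrist"]:
    p=camera(c);save(p,c)
    o,d=ray(p,(320,240));print(c,o,d,p["K"][0,0],p["k1"])
    for q in ["magazine","cassette_1","mat","back_stop","tube_rack"]:
        for r in silhouettes(q,p): print(q,round(r["conf"],2),r["bbox"],r["region"].sum())
a=cv2.imread("pics/scene.png");b=cv2.imread("pics/side.png")
E
```

```text
scene [ 1.13  -0.346  0.85 ] [-0.506  0.44  -0.742] 522.004631223239 0.024028307909062924
magazine 0.97 [294.9, 204.1, 370.9, 263.6] 2619
cassette_1 0.79 [160.3, 242.2, 189.7, 273.4] 440
cassette_1 0.72 [220.0, 292.2, 242.7, 326.9] 580
cassette_1 0.72 [212.5, 390.7, 236.3, 441.3] 910
cassette_1 0.71 [155.8, 317.5, 197.7, 346.5] 631
cassette_1 0.62 [265.2, 265.5, 306.7, 286.0] 541
mat 0.58 [311.4, 204.8, 349.3, 227.0] 455
mat 0.22 [278.1, 336.7, 299.4, 362.2] 509
back_stop 0.66 [346.8, 219.7, 360.5, 245.4] 245
back_stop 0.62 [159.3, 315.3, 195.3, 346.4] 639
tube_rack 0.91 [372.4, 142.6, 450.4, 216.5] 3564
tube_rack 0.29 [276.6, 336.0, 296.7, 363.9] 514
side [0.175 0.856 0.632] [ 0.419 -0.74  -0.526] 553.112004854402 0.05585881077862876
magazine 0.8 [271.5, 269.0, 361.3, 333.2] 4043
cassette_1 0.93 [358.7, 225.8, 393.6, 245.6] 355
cassette_1 0.8 [384.4, 208.2, 421.8, 221.6] 338
cassette_1 0.6 [324.6, 257.3, 365.2, 276.5] 462
cassette_1 0.57 [450.4, 239.6, 473.8, 271.9] 421
cassette_1 0.55 [321.5, 189.4, 347.1, 205.6] 271
mat 0.87 [333.2, 200.1, 442.1, 265.3] 3144
back_stop 0.71 [268.8, 268.4, 360.3, 332.4] 4093
tube_rack 0.91 [163.0, 330.9, 293.0, 454.1] 9977
wrist [ 0.256 -0.437  0.375] [-0.283 -0.106 -0.954] 396.80947470346933 0.022777720933685245
```

View pics/scene.png

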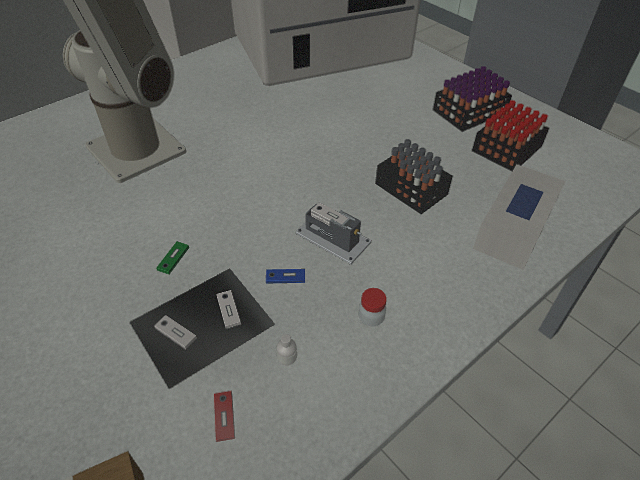

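View pics/side.png

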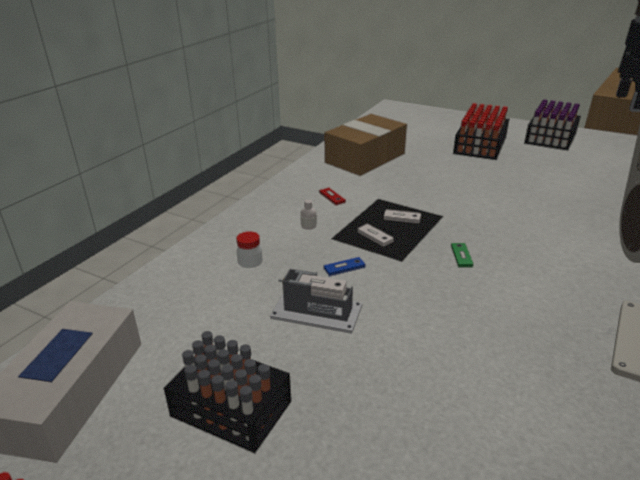

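The scene view shows the white cassettes on the black mat at (228,308) and (175,332). The look-alikes are green (173,257), blue (285,275) and red (224,415), all off the mat. The two white ones fit the description. The magazine is at (333,232), with its stop end to the right. In the side view the whites are at (376,235) and (402,215).

```bash
python3 - <<'E'
from h import *
np.set_printoptions(precision=4,suppress=True)
P={c:camera(c) for c in ["scene","side"]}
def ok(r,p):
    return p["image"][r["region"]].astype(float).std(0).mean(),np.median(p["image"][r["region"]],0)
for c,p in P.items():
    for r in silhouettes("cassette_1",p):
        ys,xs=np.nonzero(r["region"]);uv=np.c_[xs,ys].astype(float)
        W=np.array([onz(p,u,0.011)[:2] for u in uv])*1000
        rc=cv2.minAreaRect(W.astype(np.float32));print(c,r["bbox"],np.median(p["image"][r["region"]],0),"rect",rc)
    for q in ["cassette_1_well","control_bottle","sample_jar"]:
      for r in silhouettes(q,p)[:6]:
        ys,xs=np.nonzero(r["region"]);m=(xs.mean(),ys.mean());print(q,r["conf"],m,onz(p,m,0.013)*1000,r["region"].sum())
# enlarged crops
a=P["scene"]["image"][220:360,130:390]; b=P["side"]["image"][195:340,250:460]
a=cv2.resize(a,(780,420),interpolation=cv2.INTER_CUBIC)
cv2.imwrite("pics/c1.png",a[:,:,::-1])
b=cv2.resize(P["side"]["image"][255:340,260:375],None,fx=6.5,fy=6.5,interpolation=cv2.INTER_CUBIC)
cv2.imwrite("pics/c2.png",b[:,:,::-1])
E
```

```text
scene [211.0, 390.2, 236.7, 442.1] [106.  64.  62.] rect ((752.0687255859375, -222.37188720703125), (28.880178451538086, 81.36844635009766), 59.356658935546875)
scene [155.6, 320.2, 196.0, 349.3] [127. 125. 121.] rect ((557.7666625976562, -202.67701721191406), (83.43727111816406, 32.40918731689453), 14.817255973815918)
scene [264.1, 266.5, 304.6, 285.1] [ 40.  57. 103.] rect ((585.0136108398438, 33.357444763183594), (75.55876922607422, 33.62467575073242), 49.85655212402344)
scene [218.2, 292.8, 242.1, 329.7] [132. 130. 126.] rect ((577.9501342773438, -98.48377227783203), (32.269073486328125, 84.16676330566406), 68.72481536865234)
cassette_1_well 0.7 (np.float64(228.07491289198606), np.float64(308.8780487804878)) [ 580.7016 -100.8394   13.    ] 574
cassette_1_well 0.67 (np.float64(284.258407079646), np.float64(275.37699115044245)) [585.7817  32.0334  13.    ] 565
cassette_1_well 0.66 (np.float64(224.04106548279688), np.float64(416.4117647058824)) [ 754.3545 -224.0643   13.    ] 901
cassette_1_well 0.65 (np.float64(171.98174442190668), np.float64(257.82961460446245)) [ 397.5878 -118.68
[... 931 characters left out ...]
0. 112.] rect ((579.7223510742188, 45.30733871459961), (82.19058990478516, 41.443973541259766), 51.31818389892578)
cassette_1_well 0.95 (np.float64(374.64231738035267), np.float64(234.95969773299748)) [573.9206 -87.4884  13.    ] 397
cassette_1_well 0.7 (np.float64(343.5223577235772), np.float64(266.4573170731707)) [578.6924  50.5264  13.    ] 492
cassette_1_well 0.69 (np.float64(462.14438502673795), np.float64(255.77005347593584)) [385.0741 -95.5093  13.    ] 374
control_bottle 0.78 (np.float64(307.56266666666664), np.float64(216.04266666666666)) [743.6157 -92.2225  13.    ] 375
sample_jar 0.58 (np.float64(248.63345195729536), np.float64(249.24673784104388)) [781.1818  86.5547  13.    ] 843
```

View pics/c1.png

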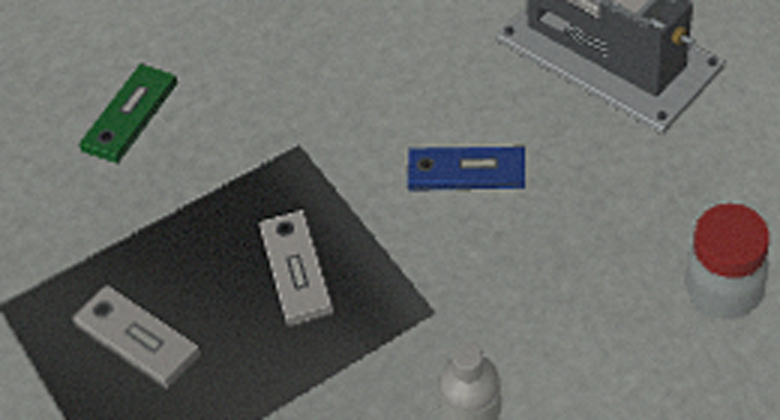

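Wells show at the upper ends of both white cassettes, at scene pixels (225,296) and (164,323). Next, the magazine pose and the tool axes.

```bash
python3 - <<'E'
from h import *
from scipy.spatial.transform import Rotation as R
np.set_printoptions(precision=4,suppress=True)
o=get_obs();print(R.from_quat(o["tool_rot"]).as_matrix(),o["clock"],o["ft_force"],o["grip_width"])
p=camera("scene")
for uv in [(296.7,232.7),(350,262.7),(371,241.3)]: print(onz(p,uv,.008)*1000)
for uv in [(225,296),(164,323)]: print(onz(p,uv,.013)*1000)
E
```

```text
[[ 0.9342  0.3568 -0.    ]
 [ 0.3568 -0.9342  0.    ]
 [-0.     -0.     -1.    ]] 1.4 [ 0.3202 -1.3436 -0.5144] 0.0859091898232315
[505.9265 128.5073   8.    ]
[644.5575 160.0676   8.    ]
[629.6912 235.8524   8.    ]
[551.3294 -88.4998  13.    ]
[ 529.7222 -210.4118   13.    ]
```

View pics/c2.png

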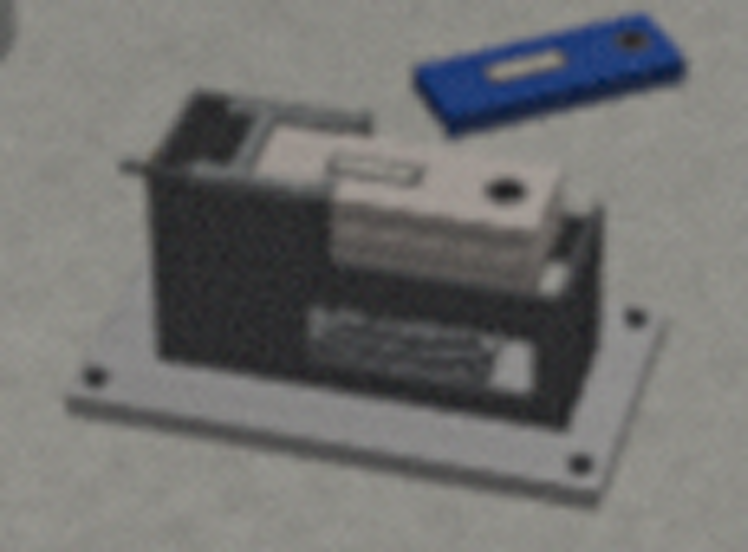

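The side crop shows the magazine with its stop plate at the left, the stack's wells at the open front on the right, and yaw about 12°. Moving the wrist camera over the cassettes.

drive_tool --increments '[[[30,24,0],[0,0,0],1],[[30,24,0],[0,0,0],1],[[30,24,0],[0,0,0],1],[[30,24,0],[0,0,0],1],[[30,24,0],[0,0,0],1],[[30,24,0],[0,0,0],1],[[30,24,0],[0,0,0],1],[[30,24,0],[0,0,0],1]]'

```text
clock: 2.12
eef_pos: [0.4197, -0.2737, 0.2315]
tool_rot: [0.983, 0.181, 0.0, 0.0]
ft_force: [0.6, -0.2, 0.0]
grip_width: 0.0857
grasp_force: 0.0
```

drive_tool --increments '[[[30,25,0],[0,0,-7],1],[[30,25,0],[0,0,-7],1],[[30,25,0],[0,0,-7],1],[[30,25,0],[0,0,-7],1],[[27,25,0],[0,0,-7],1],[[0,0,0],[0,0,-7],1],[[0,0,0],[0,0,0],1],[[0,0,0],[0,0,0],1]]'

```text
clock: 2.78
eef_pos: [0.5547, -0.175, 0.2309]
tool_rot: [0.988, -0.156, 0.001, -0.009]
ft_force: [0.2, 0.2, 0.4]
grip_width: 0.0855
grasp_force: 0.0
```

```bash
cat > cas.py <<'E'
from h import *
np.set_printoptions(precision=4,suppress=True)
def cas(p,z=.013):
    out=[]
    for r in silhouettes("cassette_1",p):
        im=p["image"]; md=np.median(im[r["region"]],0)
        if md.max()-md.min()>25: continue
        # refine: bright, unsaturated pixels near the region
        m=cv2.dilate(r["region"].astype(np.uint8),np.ones((7,7)))
        g=cv2.cvtColor(im,cv2.COLOR_RGB2GRAY)
        t,_=cv2.threshold(g[m>0].reshape(-1,1),0,255,cv2.THRESH_OTSU)
        k=((g>t)&(m>0)).astype(np.uint8)
        c=max(cv2.findContours(k,0,2)[0],key=cv2.contourArea)[:,0]
        W=np.array([onz(p,u,z)[:2] for u in c])*1000
        rc=cv2.minAreaRect(W.astype(np.float32))
        (cx,cy),(w,h),a=rc
        if w<h:a+=90
        out.append((round(r["conf"],2),r["bbox"],np.round([cx,cy,max(w,h),min(w,h),(a+90)%180-90],1)))
    return out
E
python3 - <<'E'
from cas import *
o=get_obs();print(o["clock"],o["joint_pos"]*57.3,o["eef_pos"],o["ft_force"])
p=camera("wrist");save(p,"w1")
for r in cas(p): print(r)
for r in silhouettes("cassette_1_well",p): print(r["conf"],r["bbox"])
E
```

```text
2.7833 [-18.0574  23.2819  13.5701  80.3682   1.0494 179.9554] [ 0.5547 -0.175   0.2309] [0.1804 0.167  0.4174]
(0.69, [221.2, 162.7, 259.1, 246.6], array([578.2, -98.4,  81. ,  30.7, -20.8]))
(0.63, [313.5, 150.1, 390.6, 238.5], array([ 557.3, -202. ,   80. ,   29.9,   14.9]))
0.84 [285.5, 327.6, 354.9, 392.9]
0.82 [279.3, 0.0, 318.1, 10.9]
0.81 [65.9, 213.6, 155.0, 272.4]
0.68 [223.9, 159.2, 259.4, 247.8]
0.6 [319.5, 149.4, 388.0, 238.7]
```

View pics/w1.png

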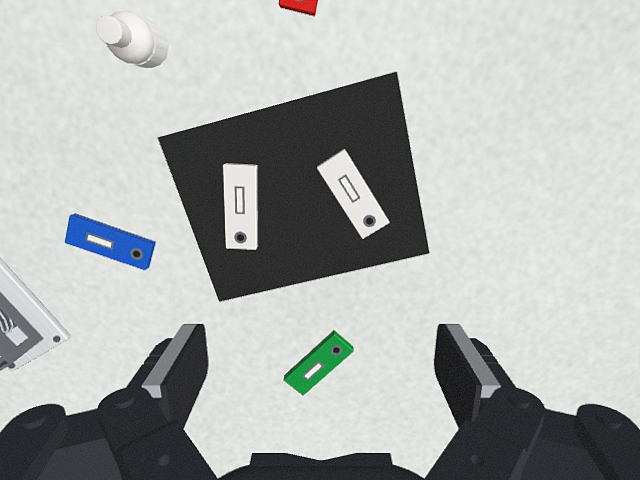

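The wrist view shows white cassettes A at (240,205) and B at (353,195) on the black mat, wells at their lower ends. Blue (110,241), green (320,362) and red (299,3) lie off the mat and are look-alikes. The scene and wrist views agree to about 1 mm at 13 mm height. J6 has reached its limit, so I'll use the half-turned grasp. I'll turn while moving over to look at the magazine.

drive_tool --increments '[[[0,12,0],[0,0,7.1],1],[[0,12,0],[0,0,7.1],1],[[0,12,0],[0,0,7.1],1],[[0,12,0],[0,0,7.1],1],[[0,12,0],[0,0,7.1],1],[[0,12,0],[0,0,7.1],1],[[0,12,0],[0,0,7.1],1],[[0,12,0],[0,0,7.1],1]]'

```text
clock: 3.6
eef_pos: [0.5541, -0.0797, 0.2318]
tool_rot: [0.943, 0.334, -0.003, -0.009]
ft_force: [-0.7, -0.6, 0.1]
grip_width: 0.0854
grasp_force: 0.0
```

drive_tool --increments '[[[0,12,0],[0,0,7.1],1],[[0,12,0],[0,0,7.1],1],[[0,12,0],[0,0,7.1],1],[[0,12,0],[0,0,7.1],1],[[0,12,0],[0,0,7.1],1],[[0,12,0],[0,0,7.1],1],[[0,12,0],[0,0,7.1],1],[[0,12,0],[0,0,7.1],1]]'

```text
clock: 4.27
eef_pos: [0.5542, 0.0162, 0.2317]
tool_rot: [0.67, 0.742, -0.007, -0.006]
ft_force: [0.1, -0.3, 0.4]
grip_width: 0.0853
grasp_force: 0.0
```

drive_tool --increments '[[[0,12,0],[0,0,7.1],1],[[0,12,0],[0,0,7.1],1],[[0,12,0],[0,0,7.1],1],[[0,12,0],[0,0,7.1],1],[[0,12,0],[0,0,7.1],1],[[0,12,0],[0,0,7.1],1],[[0,12,0],[0,0,7.1],1],[[0,12,0],[0,0,7.1],1]]'

```text
clock: 4.93
eef_pos: [0.5544, 0.1122, 0.2317]
tool_rot: [0.237, 0.972, -0.009, -0.002]
ft_force: [0.2, 0.8, -0.1]
grip_width: 0.0852
grasp_force: 0.0
```

drive_tool --increments '[[[0,12,0],[0,0,7.1],1],[[0,12,0],[0,0,7.1],1],[[0,12,0],[0,0,7.1],1],[[0,12,0],[0,0,7.1],1],[[0,12,0],[0,0,6],1],[[0,0,0],[0,0,0],1],[[0,0,0],[0,0,0],1]]'

```text
clock: 5.52
eef_pos: [0.5544, 0.1721, 0.2315]
tool_rot: [-0.057, 0.998, -0.009, 0.001]
ft_force: [-0.4, -0.6, 0.1]
grip_width: 0.0855
grasp_force: 0.0
```

```bash
python3 - <<'E'
from cas import *
import pickle
o=get_obs();print(o["clock"],o["joint_pos"]*57.3,o["eef_pos"],o["tool_rot"])
p=camera("wrist");save(p,"w2");pickle.dump(p,open("w2.pkl","wb"))
for q in ["magazine","back_stop"]:
  for r in silhouettes(q,p): print(q,r["conf"],r["bbox"])
E
```

```text
5.5167 [17.8021 23.2285 13.5915 80.5485 -1.0654 11.2156] [0.5544 0.1721 0.2315] [-0.0575  0.9983 -0.0094  0.0008]
back_stop 0.79 [323.8, 269.6, 364.8, 308.0]
```

View pics/w2.png

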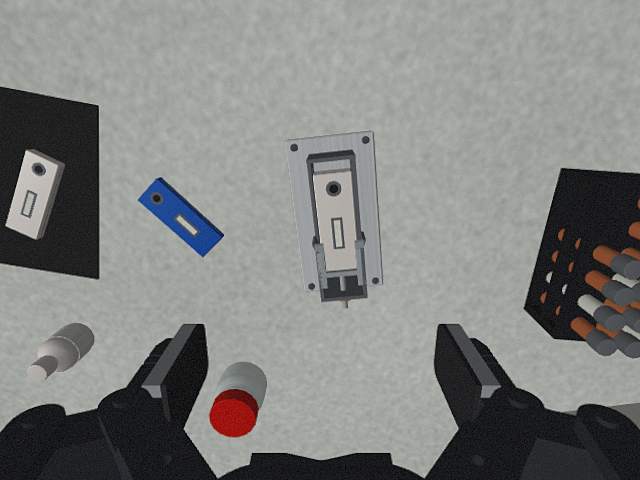

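The wrist view shows the magazine from above: stand corners near (286,140), (373,131) and (382,284), stack well at (334,188), lips starting around y≈242, stop screw at (346,303). Enlarging to pick points accurately.

```bash
python3 - <<'E'
import cv2
a=cv2.imread("pics/w2.png")[125:310,275:395]
a=cv2.resize(a,None,fx=3.2,fy=3.2,interpolation=cv2.INTER_CUBIC)
b=cv2.imread("pics/w2.png")[225:310,300:395]
b=cv2.resize(b,None,fx=4.2,fy=592/85,interpolation=cv2.INTER_CUBIC)
a=cv2.resize(a,(384,592))
import numpy as np
cv2.imwrite("pics/w2c.png",np.hstack([a,b]))
print(a.shape,b.shape)
E
```

```text
(592, 384, 3) (592, 399, 3)
```

View pics/w2c.png

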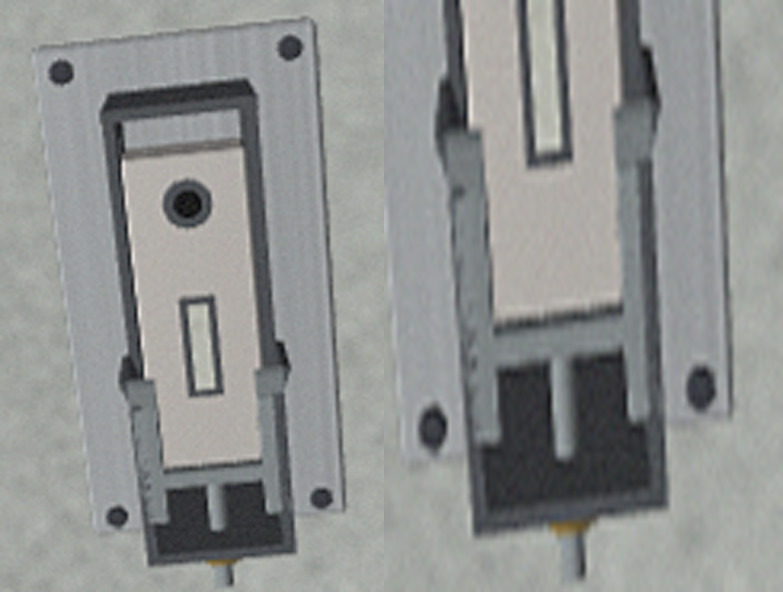

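```bash
cat > fit.py <<'E'
from cas import *
import pickle
from scipy.optimize import least_squares
from scipy.spatial.transform import Rotation as R
p=pickle.load(open("w2.pkl","rb"))
L=lambda x,y:(275+x/3.2,125+y/3.2)
Q=lambda x,y:(300+(x-384)/4.2,225+y/6.965)
# params X,Y,yaw, standx, hx, hy, sx(stack centre x), sy, (metres)
def pts(t):
    X,Y,a,st,hx,hy,sx,sy=t
    return [(L(61,72),(st-hx,-hy,.008)),(L(290,47),(st-hx,hy,.008)),(L(117,516),(st+hx,-hy,.008)),(L(321,497),(st+hx,hy,.008)),
     (Q(499,442),(.048,-.0125,.073)),(Q(629,420),(.048,.0125,.073)),(Q(482,131),(.0085,-.0125,.076)),(Q(616,110),(.0085,.0125,.076)),
     (L(122,156),(sx-.04,sy-.015,.07)),(L(244,148),(sx-.04,sy+.015,.07)),(L(163,467),(sx+.04,sy-.015,.07)),(L(262,460),(sx+.04,sy+.015,.07)),
     (L(187,203),(sx-.028,sy,.07))]
def res(t):
    X,Y,a=t[:3];c,s=np.cos(a),np.sin(a);o=[]
    for uv,m in pts(t): o+=list(proj(p,(X+c*m[0]-s*m[1],Y+s*m[0]+c*m[1],m[2]))-np.array(uv))
    return np.array(o)
f=least_squares(res,[.56,.18,.21,.0,.065,.03,0,0],loss="soft_l1")
print(f.x*1000, "yaw deg",f.x[2]*57.3);print(f.fun.reshape(-1,2))
o=get_obs();M=R.from_quat(o["tool_rot"]).as_matrix();print("tool z",M[:,2],"yaw x",np.degrees(np.arctan2(M[1,0],M[0,0])))
want=R.from_euler("z",np.degrees(f.x[2])+180,degrees=True)*R.from_euler("x",180,degrees=True)
print("rotvec to mag",(want*R.from_matrix(M).inv()).as_rotvec(degrees=True))
for s in ["scene","side"]:
    q=camera(s);c,sn=np.cos(f.x[2]),np.sin(f.x[2])
    for m in [(-.056,0,.056),(f.x[6]-.028,f.x[7],.07),(f.x[3]-.075,-.04,.008),(f.x[3]-.075,.04,.008),(f.x[3]+.075,-.04,.008),(f.x[3]+.075,.04,.008)]:
        print(s,m,proj(q,(f.x[0]+c*m[0]-sn*m[1],f.x[1]+sn*m[0]+c*m[1],m[2])))
E
python3 fit.py
```

```text
[560.3326 184.4449 218.9722   5.4383  68.4722  32.1822  -5.8309  -0.1886] yaw deg 12.54710430465249
[[ 0.2099 -0.0618]
 [ 0.1732  0.0245]
 [-0.1783 -0.1184]
 [-0.1052  0.146 ]
 [ 0.7876 -0.6062]
 [-0.1296 -0.1044]
 [-0.1028  0.2756]
 [-0.5362  0.318 ]
 [-0.6108  1.0156]
 [ 0.4497 -0.5602]
 [-2.6504  0.4847]
 [ 2.6057 -0.6123]
 [ 0.1053 -0.1059]]
tool z [ 0.0026 -0.0186 -0.9998] yaw x -173.42177409483662
rotvec to mag [1.059  0.2043 5.968 ]
scene (-0.056, 0, 0.056) [311.7827 208.0915]
scene (np.float64(-0.033830923834207785), np.float64(-0.00018863888428167767), 0.07) [319.9347 207.8594]
scene (np.float64(-0.06956168735025654), -0.04, 0.008) [295.966  231.1016]
scene (np.float64(-0.06956168735025654), 0.04, 0.008) [317.7973 210.848 ]
scene (np.float64(0.08043831264974345), -0.04, 0.008) [351.9557 262.8745]
scene (np.float64(0.08043831264974345), 0.04, 0.008) [372.8376 240.2968]
side (-0.056, 0, 0.056) [349.488  292.6275]
side (np.float64(-0.033830923834207785), np.float64(-0.00018863888428167767), 0.07) [337.0507 283.9178]
side (np.float64(-0.06956168735025654), -0.04, 0.008) [361.669  302.1186]
side (np.float64(-0.06956168735025654), 0.04, 0.008) [351.1537 330.3676]
side (np.float64(0.08043831264974345), -0.04, 0.008) [283.6914 288.8454]
side (np.float64(0.08043831264974345), 0.04, 0.008) [268.3586 315.1615]
```

The magazine fit is good to about 0.5 mm (origin (560.3, 184.4) mm, yaw 12.5°). The stack sits at x≈-5.8, so the stop is probably near 34 mm. Going to cassette A.

drive_tool --increments '[[[1.6,-33.3,-10],[0.13,0.03,-3.4],1],[[1.6,-33.3,-15],[0.13,0.03,-3.4],1],[[1.6,-33.3,-15],[0.13,0.03,-3.4],1],[[1.6,-33.3,-15],[0.13,0.03,-3.4],1],[[1.6,-33.3,-15],[0.13,0.03,-3.4],1],[[1.6,-33.3,-20],[0.13,0.03,-3.4],1],[[1.5,-33.3,-20],[0.13,0.03,-3.4],1],[[1.5,-33.1,-20],[0.13,0.03,-3.6],1]]'

```text
clock: 6.43
eef_pos: [0.5669, -0.0958, 0.1008]
tool_rot: [0.181, 0.983, -0.0, -0.003]
ft_force: [-0.1, 1.0, 0.3]
grip_width: 0.0852
grasp_force: 0.0
```

drive_tool --increments '[[[0,0,0],[0,0,0],1],[[0,0,0],[0,0,0],1],[[0,0,0],[0,0,0],1]]'

```text
clock: 6.68
eef_pos: [0.5671, -0.094, 0.1015]
tool_rot: [0.18, 0.984, 0.0, -0.003]
ft_force: [0.0, 0.4, 0.3]
grip_width: 0.0855
grasp_force: 0.0
```

```bash
cat > st.py <<'E'
from cas import *
from scipy.spatial.transform import Rotation as R
def st(xyz,yaw):
    "remaining move to TCP xyz (mm) with the tool down, tool x at yaw"
    o=get_obs();r=R.from_quat(o["tool_rot"])
    want=R.from_euler("z",yaw,degrees=True)*R.from_euler("x",180,degrees=True)
    print("t",o["clock"],"pos",o["eef_pos"]*1000,"d",np.array(xyz)-o["eef_pos"]*1000,"rot",(want*r.inv()).as_rotvec(degrees=True),"F",o["ft_force"],"T",o["ft_torque"],"w",o["grip_width"])
E
python3 - <<'E'
from st import *
st((567,-94.1,4),159.2)
p=camera("wrist")
for r in cas(p): print(r)
E
```

```text
t 6.6833 pos [567.1144 -93.9602 101.5246] d [ -0.1144  -0.1398 -97.5246] rot [-0.0801 -0.3395 -0.0848] F [0.017  0.377  0.3302] T [-0.0007 -0.0162  0.0108] w 0.08552764486018605
(0.68, [290.3, 204.6, 340.8, 327.9], array([578. , -97.9,  79.6,  29.7, -20.7]))
(0.67, [95.6, 231.0, 216.0, 339.7], array([ 557.1, -202.4,   79.9,   29.4,   15. ]))
```

drive_tool --increments '[[[0,0,-20],[0,-0.3,0],1],[[0,0,-25],[0,0,0],1],[[0,0,-25],[0,0,0],1],[[0,0,-17],[0,0,0],1],[[0,0,-8],[0,0,0],1],[[0,0,-2.5],[0,0,0],1],[[0,0,0],[0,0,0],1],[[0,0,0],[0,0,0.0],0.3]]'

```text
clock: 7.45
eef_pos: [0.5685, -0.0932, 0.0053]
tool_rot: [0.179, 0.984, 0.0, 0.001]
ft_force: [0.5, -0.6, 0.2]
grip_width: 0.0757
grasp_force: 0.0
```

drive_tool --increments '[[[0,0,0],[0,0,0],0.2],[[0,0,0],[0,0,0],0.2],[[0,0,0],[0,0,0],0],[[0,0,0],[0,0,0],0],[[0,0,0],[0,0,0],0],[[0,0,0],[0,0,0],0]]'

```text
clock: 7.95
eef_pos: [0.5679, -0.0938, 0.0049]
tool_rot: [0.179, 0.984, 0.0, 0.001]
ft_force: [-0.8, -0.0, 6.1]
grip_width: 0.0281
grasp_force: 59.8
```

```bash
python3 - <<'E'
from st import *
st((567,-94.1,4),159.2)
print(get_obs()["grasp_force"])
E
```

```text
t 7.95 pos [567.9401 -93.8373   4.9148] d [-0.9401 -0.2627 -0.9148] rot [-0.0321  0.0716 -0.1429] F [-0.8414 -0.0438  6.0898] T [-0.0204  0.1859 -0.0056] w 0.028054066085183984
59.77621078491211
```

Gripped (pad force 60 N). Lifting and carrying it to in front of the magazine.

drive_tool --increments '[[[0,0,15],[0,0,0],0],[[0,0,30],[0,0,0],0],[[0,10,30],[0,0,0],0],[[-3.5,18,25],[0,0,3],0],[[-6,30,0],[0,0,3.6],0],[[-6,30,0],[0,0,3.6],0],[[-6,30,0],[0,0,3.6],0],[[-6,30,0],[0,0,3.6],0]]'

```text
clock: 8.62
eef_pos: [0.539, 0.0554, 0.1039]
tool_rot: [0.027, 1.0, 0.0, -0.001]
ft_force: [0.9, -0.8, -0.5]
grip_width: 0.028
grasp_force: 59.3
```

drive_tool --increments '[[[-6,30,0],[0,0,3.6],0],[[-6,30,0],[0,0,3.6],0],[[-6,30,0],[0,0,3.6],0],[[-6,20,0],[0,0,3.6],0],[[-2,10,0],[0,0,1.6],0],[[0,0,0],[0,0,0],0],[[0,0,0],[0,0,0],0],[[0,0,0],[0,0,0],0]]'

```text
clock: 9.28
eef_pos: [0.5139, 0.1732, 0.1037]
tool_rot: [-0.11, 0.994, -0.0, -0.001]
ft_force: [0.1, 0.1, 0.2]
grip_width: 0.0279
grasp_force: 59.3
```

```bash
cat > w.py <<'E'
from st import *
import sys
st((514.4,174.2,77),192.55)
p=camera("wrist");save(p,sys.argv[1])
for r in cas(p,float(sys.argv[2])): print(r)
for r in silhouettes("cassette_1_well",p)[:3]:
    ys,xs=np.nonzero(r["region"]);print(r["conf"],r["bbox"])
E
python3 w.py w3 .113
```

```text
t 9.2833 pos [513.8578 173.233  103.6865] d [  0.5422   0.967  -26.6865] rot [ 0.0185 -0.0752 -0.0787] F [0.0612 0.1444 0.232 ] T [-0.0078 -0.0324 -0.0406] w 0.02790237464316163
(0.88, [276.8, 255.4, 357.8, 443.2], array([523.5, 175.3,  85.3,  30.5,  12.1]))
0.64 [282.7, 255.2, 361.9, 442.0]
0.63 [34.0, 244.8, 158.9, 361.2]
```

View pics/w3.png

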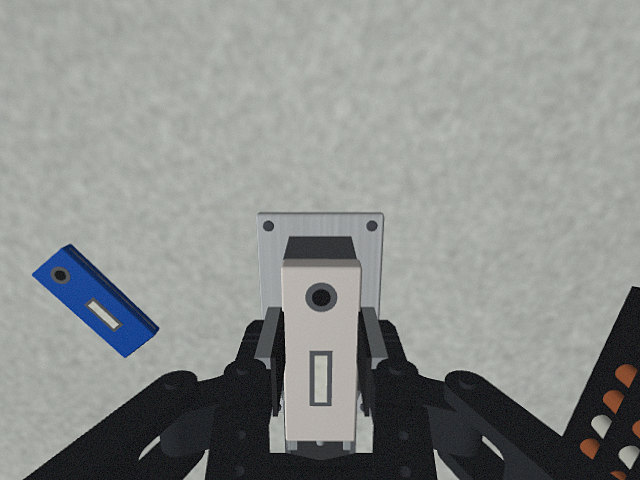

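The cassette sits level and centred between the fingers, well at (321,297) on the open-front side, with the front end short of the lips. Descending and pressing.

drive_tool --increments '[[[0.5,1.0,-12],[0,0,0],0],[[0,0,-12],[0,0,0],0],[[0,0,-3],[0,0,0],0],[[0,0,0],[0,0,0],0]]'

```text
clock: 9.77
eef_pos: [0.5133, 0.1743, 0.0758]
tool_rot: [-0.11, 0.994, -0.0, -0.002]
ft_force: [-0.6, -0.7, -0.9]
grip_width: 0.0281
grasp_force: 59.3
```

drive_tool --increments '[[[0,0,-3],[0,0,0],0],[[0,0,-3],[0,0,0],0],[[0,0,0],[0,0,0],0]]'

```text
clock: 10.02
eef_pos: [0.5147, 0.1753, 0.0711]
tool_rot: [-0.111, 0.994, 0.0, 0.0]
ft_force: [0.6, -0.9, 1.0]
grip_width: 0.0277
grasp_force: 59.5
```

drive_tool --increments '[[[0,0,-3],[0,0,0],0],[[0,0,-3],[0,0,0],0],[[0,0,-2],[0,0,0],0],[[0,0,0],[0,0,0],0],[[0,0,0],[0,0,0],0]]'

```text
clock: 10.43
eef_pos: [0.5146, 0.1754, 0.063]
tool_rot: [-0.111, 0.994, 0.0, -0.0]
ft_force: [0.4, -0.8, 3.0]
grip_width: 0.028
grasp_force: 59.6
```

```bash
python3 - <<'E'
from st import *
st((514.4,174.2,61.5),192.55)
E
```

```text
t 10.4333 pos [514.5975 175.4254  63.0249] d [-0.1975 -1.2254 -1.5249] rot [-0.0206 -0.0104 -0.1982] F [ 0.3648 -0.8076  2.9598] T [-0.2016 -0.274  -0.0172] w 0.028025940232635264
```

drive_tool --increments '[[[0,-1,-1],[0,0,0],0],[[0,0,-1],[0,0,0],0],[[0,0,0],[0,0,0],0]]'

```text
clock: 10.68
eef_pos: [0.5145, 0.175, 0.061]
tool_rot: [-0.111, 0.994, 0.001, -0.0]
ft_force: [1.6, 0.3, 2.6]
grip_width: 0.0277
grasp_force: 59.6
```

```bash
python3 - <<'E'
from st import *
st((514.4,174.2,61.5),192.55)
E
```

```text
t 10.6833 pos [514.4809 174.9769  60.9885] d [-0.0809 -0.7769  0.5115] rot [-0.0889 -0.0196 -0.2235] F [1.6278 0.2534 2.5716] T [ 0.2758 -0.3001 -0.0026] w 0.027746545757813355
```

drive_tool --increments '[[[2.4,0.2,0],[0,0,0],0],[[2.4,0.3,0],[0,0,0],0],[[2.4,0.5,0],[0,0,0],0],[[2.4,0.5,0],[0,0,0],0],[[0,0,0],[0,0,0],0]]'

```text
clock: 11.1
eef_pos: [0.5239, 0.1757, 0.0606]
tool_rot: [-0.111, 0.994, 0.0, -0.001]
ft_force: [-1.2, -0.2, 3.2]
grip_width: 0.028
grasp_force: 59.6
```

drive_tool --increments '[[[2.4,0.5,0],[0,0,0],0],[[2.4,0.5,0],[0,0,0],0],[[2.4,0.5,0],[0,0,0],0],[[2.4,0.6,0],[0,0,0],0],[[0,0,0],[0,0,0],0]]'

```text
clock: 11.52
eef_pos: [0.5341, 0.1782, 0.0609]
tool_rot: [-0.111, 0.994, 0.0, -0.0]
ft_force: [-0.3, -1.0, 3.4]
grip_width: 0.0278
grasp_force: 59.6
```

```bash
cat >> st.py <<'E'
    O=np.array([560.3,184.4]);a=np.radians(12.55);E=np.array([[np.cos(a),np.sin(a)],[-np.sin(a),np.cos(a)]])
    print("mag xy",E@(o["eef_pos"][:2]*1000-O),"mag F",E@o["ft_force"][:2])
E
python3 - <<'E'
from st import *
st((514.4,174.2,61.5),192.55)
E
```

```text
t 11.5167 pos [534.0952 178.1529  60.8932] d [-19.6952  -3.9529   0.6068] rot [-0.0295 -0.0173 -0.1949] F [-0.3365 -1.0378  3.4473] T [-0.0921  0.1016  0.051 ] w 0.027759488409827667
mag xy [-26.9362  -0.4038] mag F [-0.554  -0.9399]
```

drive_tool --increments '[[[2,0.5,0],[0,0,0],0],[[2,0.5,0],[0,0,0],0],[[0,0,0],[0,0,0],0]]'

```text
clock: 11.77
eef_pos: [0.5378, 0.1791, 0.0609]
tool_rot: [-0.111, 0.994, 0.0, -0.0]
ft_force: [-0.1, -0.9, 2.0]
grip_width: 0.028
grasp_force: 59.6
```

drive_tool --increments '[[[1,0.2,0],[0,0,0],0],[[1,0.2,0],[0,0,0],0],[[0,0,0],[0,0,0],0]]'

```text
clock: 12.02
eef_pos: [0.5394, 0.1795, 0.0608]
tool_rot: [-0.111, 0.994, 0.0, -0.001]
ft_force: [-1.5, 0.2, 2.9]
grip_width: 0.0277
grasp_force: 59.6
```

drive_tool --increments '[[[0.8,0.2,0],[0,0,0],0],[[0,0,0],[0,0,0],0]]'

```text
clock: 12.18
eef_pos: [0.5402, 0.1796, 0.0608]
tool_rot: [-0.111, 0.994, 0.0, -0.001]
ft_force: [-1.0, -0.6, 2.0]
grip_width: 0.0284
grasp_force: 59.6
```

```bash
python3 - <<'E'
from st import *
st((514.4,174.2,61.5),192.55)
E
```

```text
t 12.1833 pos [540.1982 179.631   60.8389] d [-25.7982  -5.431    0.6611] rot [-0.0232 -0.0614 -0.2024] F [-1.0301 -0.6369  1.9892] T [-0.0778  0.34    0.0397] w 0.028413233111532613
mag xy [-20.6578  -0.2871] mag F [-1.1439 -0.3979]
```

drive_tool --increments '[[[0.8,0.2,0],[0,0,0],0],[[0,0,0],[0,0,0],0]]'

```text
clock: 12.35
eef_pos: [0.541, 0.1798, 0.0608]
tool_rot: [-0.111, 0.994, 0.0, -0.001]
ft_force: [-1.5, -0.3, 2.8]
grip_width: 0.0279
grasp_force: 59.6
```

drive_tool --increments '[[[0.6,0.1,0],[0,0,0],0],[[0,0,0],[0,0,0],0]]'

```text
clock: 12.52
eef_pos: [0.5416, 0.18, 0.0608]
tool_rot: [-0.111, 0.994, 0.0, -0.001]
ft_force: [-1.2, 0.4, 1.4]
grip_width: 0.0278
grasp_force: 59.6
```

drive_tool --increments '[[[0.5,0.1,0],[0,0,0],0],[[0,0,0],[0,0,0],0]]'

```text
clock: 12.68
eef_pos: [0.5421, 0.18, 0.0608]
tool_rot: [-0.111, 0.994, 0.0, -0.001]
ft_force: [-1.3, -0.6, 2.0]
grip_width: 0.0279
grasp_force: 59.6
```

drive_tool --increments '[[[0.5,0.1,0],[0,0,0],0],[[0,0,0],[0,0,0],0]]'

```text
clock: 12.85
eef_pos: [0.5426, 0.1802, 0.0609]
tool_rot: [-0.111, 0.994, 0.0, -0.001]
ft_force: [-0.7, -0.3, 2.4]
grip_width: 0.0276
grasp_force: 59.6
```

drive_tool --increments '[[[0.5,0.1,0],[0,0,0],0],[[0,0,0],[0,0,0],0]]'

```text
clock: 13.02
eef_pos: [0.543, 0.1802, 0.0608]
tool_rot: [-0.111, 0.994, 0.0, -0.001]
ft_force: [-0.9, -1.1, 1.7]
grip_width: 0.0281
grasp_force: 59.6
```

drive_tool --increments '[[[0.4,0.1,0],[0,0,0],0],[[0,0,0],[0,0,0],0]]'

```text
clock: 13.18
eef_pos: [0.543, 0.1802, 0.0607]
tool_rot: [-0.111, 0.994, 0.0, -0.001]
ft_force: [-3.8, -0.0, 3.0]
grip_width: 0.0285
grasp_force: 59.7
```

Contact at TCP x=543. Easing on.

drive_tool --increments '[[[0.2,0.05,0],[0,0,0],0],[[0,0,0],[0,0,0],0]]'

```text
clock: 13.35
eef_pos: [0.543, 0.1802, 0.0607]
tool_rot: [-0.111, 0.994, 0.0, -0.001]
ft_force: [-4.0, -1.4, 3.3]
grip_width: 0.0278
grasp_force: 59.8
```

```bash
python3 - <<'E'
from st import *
st((514.4,174.2,61.5),192.55)
E
```

```text
t 13.35 pos [543.0351 180.2055  60.7472] d [-28.6351  -6.0055   0.7528] rot [-0.004  -0.1308 -0.204 ] F [-3.9537 -1.3964  3.3018] T [-0.2074  0.8122 -0.0007] w 0.02777778331567503
mag xy [-17.7638  -0.3427] mag F [-4.1627 -0.504 ]
```

drive_tool --increments '[[[0.2,0.05,0],[0,0,0],0],[[0,0,0],[0,0,0],0]]'

```text
clock: 13.52
eef_pos: [0.543, 0.1802, 0.0607]
tool_rot: [-0.111, 0.994, 0.0, -0.001]
ft_force: [-4.7, -2.1, 4.2]
grip_width: 0.0281
grasp_force: 59.8
```

drive_tool --increments '[[[0.15,0.03,0],[0,0,0],0],[[0,0,0],[0,0,0],0]]'

```text
clock: 13.68
eef_pos: [0.5431, 0.1802, 0.0607]
tool_rot: [-0.111, 0.994, 0.0, -0.001]
ft_force: [-5.1, -1.2, 4.6]
grip_width: 0.028
grasp_force: 59.8
```

drive_tool --increments '[[[0.25,0.05,0],[0,0,0],0],[[0,0,0],[0,0,0],0]]'

```text
clock: 13.85
eef_pos: [0.5431, 0.1802, 0.0606]
tool_rot: [-0.111, 0.994, 0.0, -0.002]
ft_force: [-5.7, -1.8, 4.8]
grip_width: 0.0279
grasp_force: 59.8
```

drive_tool --increments '[[[0.25,0.05,0],[0,0,0],0],[[0,0,0],[0,0,0],0],[[0,0,0],[0,0,0],0]]'

```text
clock: 14.1
eef_pos: [0.5431, 0.1802, 0.0605]
tool_rot: [-0.111, 0.994, 0.0, -0.002]
ft_force: [-6.2, -2.1, 5.4]
grip_width: 0.0282
grasp_force: 59.8
```

```bash
python3 - <<'E'
from st import *
st((514.4,174.2,61.5),192.55)
E
```

```text
t 14.1 pos [543.1171 180.2282  60.5137] d [-28.7171  -6.0282   0.9863] rot [ 0.0134 -0.2192 -0.2106] F [-6.1596 -2.1217  5.4118] T [-0.3204  1.239   0.0512] w 0.028179944189476468
mag xy [-17.6789  -0.3385] mag F [-6.4735 -0.7326]
```

drive_tool --increments '[[[0.3,0.06,0],[0,0,0],0],[[0,0,0],[0,0,0],0]]'

```text
clock: 14.27
eef_pos: [0.5431, 0.1802, 0.0604]
tool_rot: [-0.111, 0.994, 0.0, -0.002]
ft_force: [-6.6, -1.4, 5.3]
grip_width: 0.0282
grasp_force: 59.8
```

drive_tool --increments '[[[0.3,0.06,0],[0,0,0],0],[[0,0,0],[0,0,0],0],[[0,0,0],[0,0,0],0]]'

```text
clock: 14.52
eef_pos: [0.5431, 0.1802, 0.0603]
tool_rot: [-0.111, 0.994, 0.0, -0.003]
ft_force: [-7.1, -1.7, 5.4]
grip_width: 0.0282
grasp_force: 59.8
```

Pushed home with about 7 N. Unloading, releasing, then rising and checking.

drive_tool --increments '[[[-1.4,-0.3,0],[0,0,0],0],[[0,0,0],[0,0,0],0],[[0,0,0],[0,0,0],0.6],[[0,0,0],[0,0,0],0.8],[[0,0,0],[0,0,0],1],[[0,0,0],[0,0,0],1],[[0,0,5],[0,0,0],1],[[0,0,20],[0,0,0],1]]'

```text
clock: 15.18
eef_pos: [0.5415, 0.1796, 0.0832]
tool_rot: [-0.111, 0.994, -0.0, -0.004]
ft_force: [-0.6, 0.4, -0.1]
grip_width: 0.0855
grasp_force: 0.0
```

drive_tool --increments '[[[0,0,35],[0,0,0],1],[[0,0,35],[0,0,0],1],[[0,0,30],[0,0,0],1],[[0,0,30],[0,0,0],1],[[0,0,0],[0,0,0],1],[[0,0,0],[0,0,0],1]]'

```text
clock: 15.68
eef_pos: [0.5454, 0.1809, 0.2188]
tool_rot: [-0.111, 0.994, 0.001, 0.003]
ft_force: [0.4, 0.3, -0.8]
grip_width: 0.0853
grasp_force: 0.0
```

```bash
python3 - <<'E'
from st import *
import cv2
st((540,-206,100),195)
p=camera("wrist");save(p,"w4");print(cas(p,.07))
q=camera("side")
a=cv2.resize(q["image"][255:340,260:375],(400,300),interpolation=cv2.INTER_CUBIC)[:,:,::-1]
b=cv2.resize(cv2.imread("pics/w4.png")[120:420,160:480],(400,375))
cv2.imwrite("pics/w4c.png",np.hstack([np.vstack([a,np.zeros((75,400,3),np.uint8)]),b]))
E
```

```text
t 15.6833 pos [545.378  180.8983 218.818 ] d [  -5.378  -386.8983 -118.818 ] rot [-0.1424  0.2836  2.2502] F [ 0.3748  0.2833 -0.7548] T [-0.0215  0.01   -0.0164] w 0.0852968628774014
mag xy [-15.3263  -0.1756] mag F [0.4274 0.1951]
[(0.96, [295.9, 179.3, 338.1, 285.6], array([554.5, 183. ,  83.4,  29.7,  11.9]))]
```

View pics/w4c.png

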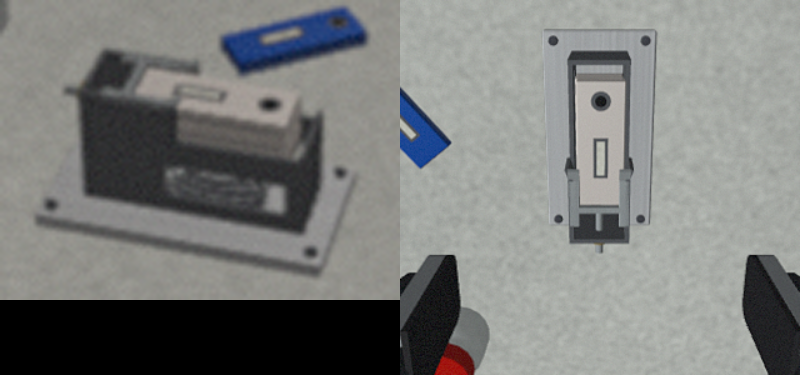

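Both views show cassette A flat under the lips, well outwards, flush with the stop plate; nothing else moved. Now cassette B.

drive_tool --increments '[[[0,-37,0],[0,0,0.3],1],[[0,-37,0],[0,0,0.3],1],[[0,-37,-10],[0,0,0.3],1],[[0,-37,-15],[0,0,0.3],1],[[0,-37,-15],[0,0,0.3],1],[[0,-37,-15],[0,0,0.3],1],[[0,-37,-15],[0,0,0.2],1],[[0,-37,-15],[0,0,0.2],1]]'

```text
clock: 16.5
eef_pos: [0.5421, -0.1171, 0.1284]
tool_rot: [-0.13, 0.991, 0.001, -0.002]
ft_force: [0.6, 0.5, 0.8]
grip_width: 0.0859
grasp_force: 0.0
```

drive_tool --increments '[[[0,-37,-15],[0,0,0],1],[[0,-37,-15],[0,0,0],1],[[0,-16,0],[0,0,0],1],[[0,0,0],[0,0,0],1],[[0,0,0],[0,0,0],1],[[0,0,0],[0,0,0],1]]'

```text
clock: 17.0
eef_pos: [0.543, -0.2048, 0.0999]
tool_rot: [-0.13, 0.991, 0.001, -0.001]
ft_force: [-0.1, -0.5, 1.0]
grip_width: 0.0855
grasp_force: 0.0
```

```bash
python3 - <<'E'
from st import *
st((545.5,-205.4,4.5),195)
p=camera("wrist")
for r in cas(p): print(r)
E
```

```text
t 17.0 pos [ 543.0449 -204.755    99.9276] d [  2.4551  -0.645  -95.4276] rot [-0.09   -0.1689  0.0276] F [-0.1292 -0.4855  0.9795] T [-0.0313 -0.0124 -0.0383] w 0.0855073457162996
mag xy [-101.4029 -376.1074] mag F [-0.2316 -0.4458]
(0.64, [291.2, 208.9, 344.7, 333.4], array([ 556.7, -202.2,   81.5,   29.7,   14.9]))
```

drive_tool --increments '[[[1.5,-0.6,-20],[0,0,0],1],[[0,0,-25],[0,0,0],1],[[0,0,-25],[0,0,0],1],[[0,0,-15],[0,0,0],1],[[0,0,-8],[0,0,0],1],[[0,0,-2],[0,0,0],1],[[0,0,0],[0,0,0],1],[[0,0,0],[0,0,0.0],0.3]]'

```text
clock: 17.77
eef_pos: [0.5463, -0.2061, 0.0071]
tool_rot: [-0.131, 0.991, -0.0, 0.0]
ft_force: [-0.6, 0.3, 0.2]
grip_width: 0.0759
grasp_force: 0.0
```

drive_tool --increments '[[[0,0,0],[0,0,0],0.2],[[0,0,0],[0,0,0],0.2],[[0,0,0],[0,0,0],0],[[0,0,0],[0,0,0],0],[[0,0,0],[0,0,0],0],[[0,0,0],[0,0,0],0]]'

```text
clock: 18.27
eef_pos: [0.5459, -0.2066, 0.0069]
tool_rot: [-0.13, 0.992, -0.0, 0.0]
ft_force: [-1.8, 0.1, 5.9]
grip_width: 0.0277
grasp_force: 59.7
```

```bash
python3 - <<'E'
from st import *
st((514.4,174.2,104),192.55)
E
```

```text
t 18.2667 pos [ 545.9214 -206.6391    6.9384] d [-31.5214 380.8391  97.0616] rot [ 0.0248  0.0401 -2.3973] F [-1.8475  0.0664  5.9059] T [ 0.0152  0.1338 -0.0072] w 0.027737589800400236
mag xy [ -99.0046 -378.5716] mag F [-1.7889  0.4662]
```

I gripped 2 mm higher than before, so regripping lower.

drive_tool --increments '[[[0,1,0],[0,0,0],0.6],[[0,0,0],[0,0,0],0.6],[[0,0,-2.2],[0,0,0],0.6],[[0,0,0],[0,0,0],0.6],[[0,0,0],[0,0,0],0.3],[[0,0,0],[0,0,0],0],[[0,0,0],[0,0,0],0],[[0,0,0],[0,0,0],0]]'

```text
clock: 18.93
eef_pos: [0.5452, -0.2053, 0.0036]
tool_rot: [-0.13, 0.991, 0.0, -0.0]
ft_force: [-0.4, 0.4, -0.0]
grip_width: 0.0279
grasp_force: 60.9
```

drive_tool --increments '[[[0,0,0],[0,0,0],0],[[0,0,0],[0,0,0],0],[[0,0,0],[0,0,0],0]]'

```text
clock: 19.18
eef_pos: [0.5452, -0.2053, 0.0036]
tool_rot: [-0.13, 0.991, 0.0, -0.0]
ft_force: [-0.2, -0.3, 0.1]
grip_width: 0.0281
grasp_force: 60.9
```

```bash
python3 - <<'E'
from st import *
st((513.6,174.0,104),192.55)
p=camera("wrist")
for r in cas(p): print(r)
E
```

```text
t 19.1833 pos [ 545.2293 -205.2588    3.6348] d [-31.6293 379.2588 100.3652] rot [-0.0168 -0.0594 -2.4024] F [-0.1836 -0.3222  0.1098] T [-0.0105 -0.0203 -0.0301] w 0.028065083856568085
mag xy [ -99.3801 -377.0738] mag F [-0.2492 -0.2746]
(0.68, [279.4, 263.1, 361.8, 448.8], array([ 556.7, -201.5,   82.9,   29.7,   14.4]))
```

drive_tool --increments '[[[0,0,15],[0,0,0],0],[[0,0,30],[0,0,0],0],[[0,12,30],[0,0,0],0],[[-3,25,25],[0,0,-0.4],0],[[-3,36,0],[0,0,-0.4],0],[[-3,36,0],[0,0,-0.4],0],[[-3,36,0],[0,0,-0.4],0],[[-3,36,0],[0,0,-0.4],0]]'

```text
clock: 19.95
eef_pos: [0.5297, -0.0228, 0.1039]
tool_rot: [-0.112, 0.994, 0.0, -0.0]
ft_force: [0.7, -0.1, 0.4]
grip_width: 0.0287
grasp_force: 60.8
```

drive_tool --increments '[[[-3,36,0],[0,0,-0.4],0],[[-3,36,0],[0,0,0],0],[[-3,36,0],[0,0,0],0],[[-3,36,0],[0,0,0],0],[[-3,36,0],[0,0,0],0],[[-3,18,0],[0,0,0],0],[[0,0,0],[0,0,0],0],[[0,0,0],[0,0,0],0]]'

```text
clock: 20.62
eef_pos: [0.5116, 0.1747, 0.1034]
tool_rot: [-0.111, 0.994, -0.0, -0.001]
ft_force: [-0.3, 0.1, -0.7]
grip_width: 0.0281
grasp_force: 60.8
```

drive_tool --increments '[[[0,0,0],[0,0,0],0],[[0,0,0],[0,0,0],0]]'

```text
clock: 20.78
eef_pos: [0.5122, 0.1726, 0.1035]
tool_rot: [-0.109, 0.994, 0.0, -0.001]
ft_force: [0.4, 0.7, 0.1]
grip_width: 0.0282
grasp_force: 60.8
```

```bash
python3 - <<'E'
from st import *
st((513.4,174.0,75.5),192.55)
p=camera("wrist")
for r in cas(p,.113): print(r)
E
```

```text
t 20.7833 pos [512.1672 172.6077 103.5216] d [  1.2328   1.3923 -28.0216] rot [ 0.0027 -0.0882  0.0865] F [0.3671 0.6648 0.0659] T [-0.0633  0.0094 -0.0435] w 0.028166039029755535
mag xy [-49.5451  -1.0517] mag F [0.5028 0.5691]
(0.81, [281.3, 262.8, 365.5, 448.1], array([524. , 175.1,  86. ,  30.7,  11.9]))
```

drive_tool --increments '[[[0.8,0.3,-12],[0,0,0],0],[[0,0,-12],[0,0,0],0],[[0,0,-3],[0,0,0],0],[[0,0,0],[0,0,0],0],[[0,0,0],[0,0,0],0]]'

```text
clock: 21.3
eef_pos: [0.5131, 0.1735, 0.0767]
tool_rot: [-0.109, 0.994, 0.0, -0.001]
ft_force: [-0.2, 0.3, -0.9]
grip_width: 0.0282
grasp_force: 60.8
```

drive_tool --increments '[[[0,0,-3],[0,0,0],0],[[0,0,-3],[0,0,0],0],[[0,0,-3],[0,0,0],0],[[0,0,0],[0,0,0],0]]'

```text
clock: 21.63
eef_pos: [0.5135, 0.1742, 0.0677]
tool_rot: [-0.109, 0.994, 0.0, 0.0]
ft_force: [0.3, -0.3, 2.4]
grip_width: 0.028
grasp_force: 61.1
```

drive_tool --increments '[[[0,0,-3],[0,0,0],0],[[0,0,-2],[0,0,0],0],[[0,0,0],[0,0,0],0],[[0,0,0],[0,0,0],0]]'

```text
clock: 21.97
eef_pos: [0.5134, 0.1742, 0.0629]
tool_rot: [-0.109, 0.994, 0.0, -0.0]
ft_force: [0.9, 0.2, 2.9]
grip_width: 0.0282
grasp_force: 61.2
```

```bash
python3 - <<'E'
from st import *
st((513.4,174.0,60),192.55)
E
```

```text
t 21.9667 pos [513.4493 174.1643  62.862 ] d [-0.0493 -0.1643 -2.862 ] rot [-0.0297 -0.0069 -0.0037] F [0.9406 0.1855 2.8768] T [-0.1081 -0.2178 -0.0073] w 0.0281823623190425
mag xy [-47.9554   0.1892] mag F [ 0.9584 -0.0233]
```

drive_tool --increments '[[[0,-0.1,-1.8],[0,0,0],0],[[0,0,-1.2],[0,0,0],0],[[0,0,0],[0,0,0],0]]'

```text
clock: 22.22
eef_pos: [0.5134, 0.1741, 0.0597]
tool_rot: [-0.109, 0.994, 0.0, -0.0]
ft_force: [0.9, -0.4, 4.2]
grip_width: 0.0281
grasp_force: 61.2
```

drive_tool --increments '[[[2.4,0.5,0],[0,0,0],0],[[2.4,0.5,0],[0,0,0],0],[[2.4,0.5,0],[0,0,0],0],[[2.4,0.5,0],[0,0,0],0],[[0,0,0],[0,0,0],0]]'

```text
clock: 22.63
eef_pos: [0.5228, 0.1761, 0.0593]
tool_rot: [-0.109, 0.994, 0.0, -0.001]
ft_force: [-2.3, -0.8, 3.9]
grip_width: 0.0284
grasp_force: 61.2
```

```bash
python3 - <<'E'
from st import *
st((513.4,174.0,60),192.55)
E
```

```text
t 22.6333 pos [522.846  176.0517  59.3271] d [-9.446  -2.0517  0.6729] rot [-0.021  -0.0801 -0.002 ] F [-2.2909 -0.753   3.908 ] T [-0.0363  0.3344  0.0254] w 0.02840381141643315
mag xy [-38.3731  -0.0104] mag F [-2.3998 -0.2372]
```

drive_tool --increments '[[[2.4,0.5,0],[0,0,0],0],[[2.4,0.5,0],[0,0,0],0],[[2.4,0.6,0],[0,0,0],0],[[2.4,0.5,0],[0,0,0],0],[[0,0,0],[0,0,0],0]]'

```text
clock: 23.05
eef_pos: [0.533, 0.1782, 0.0597]
tool_rot: [-0.109, 0.994, 0.0, -0.0]
ft_force: [-1.4, 0.1, 2.2]
grip_width: 0.0282
grasp_force: 61.2
```

drive_tool --increments '[[[1.5,0.3,0],[0,0,0],0],[[1.5,0.3,0],[0,0,0],0],[[1,0.2,0],[0,0,0],0],[[0,0,0],[0,0,0],0]]'

```text
clock: 23.38
eef_pos: [0.5363, 0.1789, 0.0597]
tool_rot: [-0.109, 0.994, 0.0, -0.0]
ft_force: [-1.8, -0.4, 5.1]
grip_width: 0.028
grasp_force: 61.3
```

```bash
python3 - <<'E'
from st import *
st((513.4,174.0,60),192.55)
E
```

```text
t 23.3833 pos [536.331  178.9246  59.7283] d [-22.931   -4.9246   0.2717] rot [-0.0272 -0.0556 -0.0029] F [-1.8103 -0.3951  5.0584] T [-0.0962  0.5017 -0.0277] w 0.027999460377726323
mag xy [-24.586   -0.1363] mag F [-1.8529  0.0077]
```

drive_tool --increments '[[[1,0.2,0],[0,0,0],0],[[1,0.2,0],[0,0,0],0],[[0,0,0],[0,0,0],0]]'

```text
clock: 23.63
eef_pos: [0.5384, 0.1793, 0.0597]
tool_rot: [-0.109, 0.994, 0.0, -0.0]
ft_force: [-2.8, -0.1, 4.3]
grip_width: 0.0285
grasp_force: 61.3
```

drive_tool --increments '[[[0.7,0.2,0],[0,0,0],0],[[0,0,0],[0,0,0],0]]'

```text
clock: 23.8
eef_pos: [0.539, 0.1794, 0.0596]
tool_rot: [-0.109, 0.994, 0.0, -0.001]
ft_force: [-3.0, -0.1, 4.2]
grip_width: 0.028
grasp_force: 61.3
```

drive_tool --increments '[[[0.5,0.1,0],[0,0,0],0],[[0,0,0],[0,0,0],0]]'

```text
clock: 23.97
eef_pos: [0.5394, 0.1796, 0.0596]
tool_rot: [-0.109, 0.994, 0.0, -0.001]
ft_force: [-3.0, -0.7, 4.0]
grip_width: 0.0279
grasp_force: 61.3
```

drive_tool --increments '[[[0.5,0.1,0],[0,0,0],0],[[0,0,0],[0,0,0],0]]'

```text
clock: 24.13
eef_pos: [0.5399, 0.1797, 0.0596]
tool_rot: [-0.109, 0.994, 0.0, -0.001]
ft_force: [-3.3, -0.3, 5.1]
grip_width: 0.0281
grasp_force: 61.3
```

drive_tool --increments '[[[0.5,0.1,0],[0,0,0],0],[[0,0,0],[0,0,0],0]]'

```text
clock: 24.3
eef_pos: [0.5405, 0.1798, 0.0596]
tool_rot: [-0.109, 0.994, 0.0, -0.001]
ft_force: [-2.4, -0.5, 4.4]
grip_width: 0.0281
grasp_force: 61.3
```

drive_tool --increments '[[[0.5,0.1,0],[0,0,0],0],[[0,0,0],[0,0,0],0]]'

```text
clock: 24.47
eef_pos: [0.541, 0.1799, 0.0596]
tool_rot: [-0.109, 0.994, 0.0, -0.0]
ft_force: [-2.9, -0.5, 3.5]
grip_width: 0.0281
grasp_force: 61.3
```

drive_tool --increments '[[[0.4,0.1,0],[0,0,0],0],[[0,0,0],[0,0,0],0]]'

```text
clock: 24.63
eef_pos: [0.5414, 0.18, 0.0596]
tool_rot: [-0.109, 0.994, 0.0, -0.0]
ft_force: [-3.3, -0.6, 3.7]
grip_width: 0.028
grasp_force: 61.3
```

drive_tool --increments '[[[0.4,0.1,0],[0,0,0],0],[[0,0,0],[0,0,0],0]]'

```text
clock: 24.8
eef_pos: [0.5416, 0.18, 0.0596]
tool_rot: [-0.109, 0.994, 0.0, -0.001]
ft_force: [-2.8, -0.8, 4.7]
grip_width: 0.0282
grasp_force: 61.3
```

drive_tool --increments '[[[0.4,0.1,0],[0,0,0],0],[[0,0,0],[0,0,0],0]]'

```text
clock: 24.97
eef_pos: [0.5417, 0.18, 0.0595]
tool_rot: [-0.109, 0.994, 0.0, -0.001]
ft_force: [-4.1, -2.2, 5.3]
grip_width: 0.0281
grasp_force: 61.4
```

drive_tool --increments '[[[0.4,0.1,0],[0,0,0],0],[[0,0,0],[0,0,0],0]]'

```text
clock: 25.13
eef_pos: [0.5417, 0.1801, 0.0595]
tool_rot: [-0.109, 0.994, 0.0, -0.001]
ft_force: [-5.3, -1.8, 6.4]
grip_width: 0.028
grasp_force: 61.5
```

drive_tool --increments '[[[0.4,0.1,0],[0,0,0],0],[[0.3,0.05,0],[0,0,0],0],[[0,0,0],[0,0,0],0]]'

```text
clock: 25.38
eef_pos: [0.5417, 0.1801, 0.0593]
tool_rot: [-0.109, 0.994, 0.0, -0.002]
ft_force: [-5.9, -1.1, 7.0]
grip_width: 0.0283
grasp_force: 61.5
```

drive_tool --increments '[[[0.3,0.1,0],[0,0,0],0],[[0.3,0.05,0],[0,0,0],0],[[0,0,0],[0,0,0],0]]'

```text
clock: 25.63
eef_pos: [0.5418, 0.1801, 0.0591]
tool_rot: [-0.109, 0.994, -0.0, -0.003]
ft_force: [-6.6, -1.7, 6.3]
grip_width: 0.0279
grasp_force: 61.6
```

```bash
python3 - <<'E'
from st import *
st((513.4,174.0,60),192.55)
E
```

```text
t 25.6333 pos [541.7947 180.0627  59.1441] d [-28.3947  -6.0627   0.8559] rot [ 0.0343 -0.2927 -0.0126] F [-6.5522 -1.6682  6.3174] T [-0.3093  1.5068 -0.0285] w 0.027937597992814842
mag xy [-19.0056  -0.2126] mag F [-6.7581 -0.2046]
```

drive_tool --increments '[[[0.4,0.1,0.2],[0,0,0],0],[[0.4,0.1,0.2],[0,0,0],0],[[0,0,0],[0,0,0],0]]'

```text
clock: 25.88
eef_pos: [0.5418, 0.1801, 0.0591]
tool_rot: [-0.109, 0.994, -0.0, -0.003]
ft_force: [-7.8, -2.3, 6.0]
grip_width: 0.0279
grasp_force: 61.5
```

drive_tool --increments '[[[0.3,0.1,0],[0,0,0],0],[[0.3,0.05,0],[0,0,0],0],[[0,0,0],[0,0,0],0],[[0,0,0],[0,0,0],0]]'

```text
clock: 26.22
eef_pos: [0.5419, 0.1801, 0.0591]
tool_rot: [-0.109, 0.994, -0.0, -0.004]
ft_force: [-8.9, -3.0, 5.9]
grip_width: 0.0282
grasp_force: 61.6
```

```bash
python3 - <<'E'
from st import *
st((513.4,174.0,60),192.55)
E
```

```text
t 26.2167 pos [541.8841 180.0735  59.1277] d [-28.4841  -6.0735   0.8723] rot [ 0.0763 -0.442  -0.0191] F [-8.8668 -2.9944  5.8539] T [-0.4958  1.8866  0.0254] w 0.028159490518375373
mag xy [-18.916   -0.2215] mag F [-9.3056 -0.9962]
```

Wrist reads 9.3 N, about 6.4 N of it on the stop. Unloading, releasing, checking.

drive_tool --increments '[[[-1.8,-0.4,0],[0,0,0],0],[[0,0,0],[0,0,0],0],[[0,0,0],[0,0,0],0.6],[[0,0,0],[0,0,0],0.8],[[0,0,0],[0,0,0],1],[[0,0,0],[0,0,0],1],[[0,0,5],[0,0,0],1],[[0,0,20],[0,0,0],1]]'

```text
clock: 26.88
eef_pos: [0.5412, 0.1798, 0.0824]
tool_rot: [-0.109, 0.994, -0.0, -0.004]
ft_force: [-1.0, -0.6, -0.1]
grip_width: 0.0856
grasp_force: 0.0
```

drive_tool --increments '[[[0,0,35],[0,0,0],1],[[0,0,35],[0,0,0],1],[[0,0,30],[0,0,0],1],[[0,0,30],[0,0,0],1],[[0,0,0],[0,0,0],1],[[0,0,0],[0,0,0],1]]'

```text
clock: 27.38
eef_pos: [0.5451, 0.181, 0.218]
tool_rot: [-0.109, 0.994, 0.001, 0.003]
ft_force: [0.5, -0.0, -0.3]
grip_width: 0.0851
grasp_force: 0.0
```

```bash
python3 - <<'E'
from st import *
st((540,-206,100),195)
p=camera("wrist");save(p,"w5");print(cas(p,.07))
q=camera("side")
a=cv2.resize(q["image"][255:340,260:375],(400,300),interpolation=cv2.INTER_CUBIC)[:,:,::-1]
b=cv2.resize(cv2.imread("pics/w5.png")[150:350,240:400],(400,500),interpolation=cv2.INTER_CUBIC)
cv2.imwrite("pics/w5c.png",np.hstack([np.vstack([a,np.zeros((200,400,3),np.uint8)]),b]))
E
```

```text
t 27.3833 pos [545.1066 181.0443 218.0134] d [  -5.1066 -387.0443 -118.0134] rot [-0.1429  0.2869  2.4509] F [ 0.512  -0.045  -0.2683] T [-0.0249 -0.0406 -0.0428] w 0.0851283256439507
mag xy [-15.5596   0.0259] mag F [ 0.49   -0.1552]
[(0.75, [297.1, 185.8, 343.6, 287.5], array([554. , 183.3,  85.2,  29.2,  12.5])), (0.38, [299.1, 181.8, 336.8, 182.3], array([514.4, 174.5,  28.8,   3. , -79.3]))]
```

View pics/w5c.png

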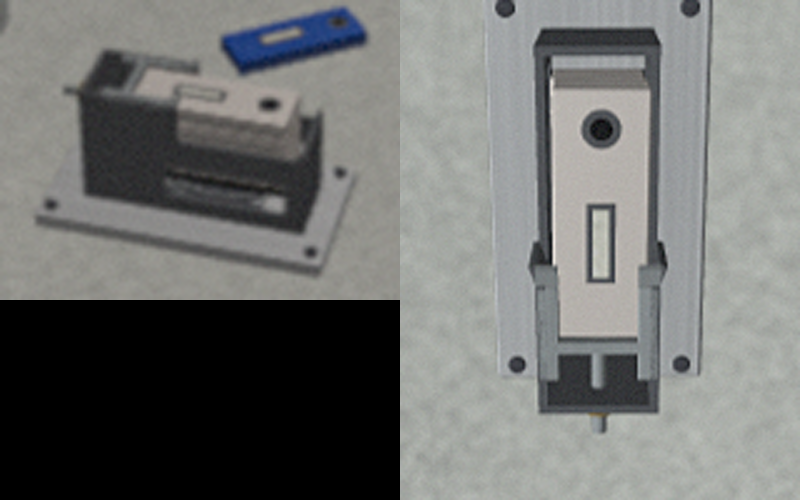

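The stack is flat and flush, under the lips and against the stop, wells outwards, and the gripper is clear. Handing in.

```bash
python3 -c "
from workcell import job_done
print(job_done())"
```

```text
the job is handed in; nothing more can be done
None
```

Both cassettes are in the magazine, flat under the lips with wells outwards. I pushed each onto the back stop with roughly 6 N, left the rack, bottle and jar alone, and handed the job in at about 27 s; no verdict was shown.

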